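Unstack the painted porcelain boxes onto their kiln slabs

ROBOT

A 7-joint arm with a two-finger parallel gripper is mounted at the origin on the work surface. World frame = base frame: x ahead of the robot, y to its left, z up, the work surface at z = 0. Lengths are in m, angles in rad, forces in N, time in s.
With the tool pointing down it reaches from about 0.4 to 0.875 m from the base axis. Payload 19.3 kg.
Tool frame: the origin (TCP) lies on the centre line of the jaws, within the pads' length; the fingertips stand 11 mm ahead of it and the grasp point (between the pads) lies 8 mm behind it; z points along the fingers, y is the direction in which the jaws open and shut (so a half turn about z gives the same grasp; the last joint's range is limited). The gripper opens to 85 mm and grips with 20 to 120 N. Pads are 22 mm wide; open, the fingers measure 114 mm over their backs; the gripper's body (76 mm by 85 mm) begins 54 mm behind the grasp point. The pads swing forward as they close: fully open they stand 13 mm farther back than shut.
Start: joints at [-1.204, 0.521, -0.036, 1.599, 0.021, 1.021, -0.113], TCP at [0.264, 0.566, 0.242] pointing down, gripper open.
Joint ranges: [-2.91, 2.91], [-0.3, 2.13], [-1.5, 1.42], [0.17, 2.43], [-1.26, 4.41], [0.16, 1.93], [-2.52, 2.52]. Speed limits (rad/s): [1.89, 1.89, 2.39, 2.39, 3.01, 3.01, 3.01].

INTERFACE

Orientations are given as a unit quaternion [w, x, y, z].
In Python, from bench import ctrl gives the robot as it stands.
- The arm moves only by the tool move_arm, never from a script. Its argument "deltas" is a list of rows, each an object of numbers: "hand": the closure in counts, from 0 (fully open) to 255 (shut); "dx", "dy", "dz": the shift along the tool's x, y, z in cm; "roll": the turn about the tool's z in degrees. A call has 1 to 8 rows; each row is the pose to reach, as a shift and turn from the pose commanded when the call began, along the tool's axes at that moment; what a row does not reach only later rows make up. A row lasts 1/12 s, in which the tool goes at most 41.7 mm and 7.16 degrees, less where a joint would pass 70% of its speed; a pose out of reach is approached as far as the arm can. A call with a gripper value outside its range is refused whole. The fingers move at their own pace and stop on an object; the grip force is fixed at half the most. Time passes only in rows, so rows that repeat a pose let the fingers close. It gives the time, the measured TCP pose, the force and the opening at its end, in the units of the state.
- ctrl.read_state(): the state, without advancing time (a new reading comes with each control period).
- ctrl.capture(name): name is "scene" or "top"; returns the picture (400x640x3 uint8, red, green, blue); there is no depth.
- ctrl.get_calibration(name): a dict with "K" (3x3 intrinsics, pixels), "extrinsics" (4x4, takes a point from camera to world coordinates). Camera axes: x right, y down, z forward; pixel columns grow to the right and rows downward; lengths in m; the calibration is good to about 2 mm. A picture is of the moment at which its call begins. get_calibration takes no time and is no camera call.
- ctrl.close_job(): hands the job in, once; it reports no verdict.
The state is a dict: "clock": time; "joints": joint angles; "qd": joint speeds; "effort": joint torques, N m; "ee_pos": TCP position; "ee_rot": TCP orientation; "wrist_force": force on the tool from outside, world axes, zero at the start; "wrist_torque": the same for the moment, N m; "opening": opening from 0.0 (shut) to 1.0 (fully open).
Only numpy, scipy, OpenCV 4.12 (cv2) and the standard library are available. Lean on these libraries where they do the work, as an engineer would, in place of code of your own. Each camera call takes 0.05 s, during which the arm holds its last target. There are 200 camera calls.

TASK

Take the stack of four porcelain boxes apart and lay each box flat on the kiln slab whose coloured panel matches its lid, squarely covering the panel (its length along the slab's length). Set them down gently, without dropping one or tipping one over, and leave the cup and the rubber stamp where they stand.

Things in the scene. Friction and masses are not known exactly. Their poses are not given: they have to be found in the camera images.
- green_box: Closed rigid porcelain box (lid fixed, no handle), white sides, flat green lid with two small white flowers; 130 mm long, 62 mm wide, 34 mm high, about 360 g. Starts bottom of the stack, lying on a low fixed round banding wheel (disc 150 mm across, top 40 mm above the table). Each box lies roughly crosswise to the one beneath it, so its ends show. Origin: centre of the underside; x along its length, y across its width, z up. Either way round is the same.
- yellow_box: Closed rigid porcelain box (lid fixed, no handle), white sides, flat yellow lid with two small white flowers; 108 mm long, 58 mm wide, 32 mm high, about 280 g. Starts second from the bottom of the stack, lying on the green box. Each box lies roughly crosswise to the one beneath it, so its ends show. Origin: centre of the underside; x along its length, y across its width, z up. Either way round is the same.
- blue_box: Closed rigid porcelain box (lid fixed, no handle), white sides, flat blue lid with two small white flowers; 96 mm long, 54 mm wide, 30 mm high, about 220 g. Starts third from the bottom of the stack, lying on the yellow box. Each box lies roughly crosswise to the one beneath it, so its ends show. Origin: centre of the underside; x along its length, y across its width, z up. Either way round is the same.
- red_box: Closed rigid porcelain box (lid fixed, no handle), white sides, flat red lid with two small white flowers; 70 mm long, 48 mm wide, 28 mm high, about 140 g. Starts top of the stack, lying on the blue box. Each box lies roughly crosswise to the one beneath it, so its ends show. Origin: centre of the underside; x along its length, y across its width, z up. Either way round is the same.
- green_slab: Pale kiln slab fixed flat on the table, 160 mm long, 92 mm wide, 10 mm thick, with a green panel of 130 x 62 mm in the middle of its top that shows where the green box is to lie. Origin: centre of the underside (the top is 10 mm above it); x along its length, y across its width, z up.
- yellow_slab: Pale kiln slab fixed flat on the table, 160 mm long, 92 mm wide, 10 mm thick, with a yellow panel of 108 x 58 mm in the middle of its top that shows where the yellow box is to lie. Origin: centre of the underside (the top is 10 mm above it); x along its length, y across its width, z up.
- blue_slab: Pale kiln slab fixed flat on the table, 160 mm long, 92 mm wide, 10 mm thick, with a blue panel of 96 x 54 mm in the middle of its top that shows where the blue box is to lie. Origin: centre of the underside (the top is 10 mm above it); x along its length, y across its width, z up.
- red_slab: Pale kiln slab fixed flat on the table, 160 mm long, 92 mm wide, 10 mm thick, with a red panel of 70 x 48 mm in the middle of its top that shows where the red box is to lie. Origin: centre of the underside (the top is 10 mm above it); x along its length, y across its width, z up.
- cup: Bystander: white porcelain cup with a handle, 68 mm across, 62 mm high, loose on the table. Origin: centre of the underside.
- stamp: Bystander: brown rubber decorating stamp, a bell 68 mm across the foot and 63 mm high, loose on the table. Origin: centre of the underside.

How it is judged:
At the end, for the whole second after the job is handed in: Each box lies flat and still on the top of the slab of its own colour, its centre within 15 mm of the slab's centre, its length within 0.25 rad (14 degrees) of the slab's length, either way round; the cup and the stamp are within 25 mm of where they started (horizontal distance between green_box and green_slab below 0.015 m and angle between the x axis of green_box and the x axis of green_slab, either way round below 0.25 rad and z of green_box in the frame of green_slab between 0.006 and 0.014 m and angle between each of green_box, yellow_box, blue_box, red_box's own z axis and vertical below 0.1 rad and linear speed of each of green_box, yellow_box, blue_box, red_box below 0.02 m/s and angular speed of each of green_box, yellow_box, blue_box, red_box below 0.2 rad/s and horizontal distance between yellow_box and yellow_slab below 0.015 m and angle between the x axis of yellow_box and the x axis of yellow_slab, either way round below 0.25 rad and z of yellow_box in the frame of yellow_slab between 0.006 and 0.014 m and horizontal distance between blue_box and blue_slab below 0.015 m and angle between the x axis of blue_box and the x axis of blue_slab, either way round below 0.25 rad and z of blue_box in the frame of blue_slab between 0.006 and 0.014 m and horizontal distance between red_box and red_slab below 0.015 m and angle between the x axis of red_box and the x axis of red_slab, either way round below 0.25 rad and z of red_box in the frame of red_slab between 0.006 and 0.014 m and distance of each of cup, stamp from where it was at the start of the episode below 0.025 m); the robot touches nothing.
It fails at once if a box is tipped over (more than about 35 degrees) (angle between any of green_box, yellow_box, blue_box, red_box's own z axis and vertical above 0.6 rad).
It fails at once if a box is dropped: it falls free of the fingers at over 0.5 m/s (a drop of about 15 mm or more) ((contact force between green_box and the fingers below 0.2 N and linear speed of green_box above 0.5 m/s) or (contact force between yellow_box and the fingers below 0.2 N and linear speed of yellow_box above 0.5 m/s) or (contact force between blue_box and the fingers below 0.2 N and linear speed of blue_box above 0.5 m/s) or (contact force between red_box and the fingers below 0.2 N and linear speed of red_box above 0.5 m/s)).
It fails at once if the cup or the stamp is pushed more than 25 mm (not (distance of cup from where it was at the start of the episode below 0.025 m) or not (distance of stamp from where it was at the start of the episode below 0.025 m)).
It also fails if it takes over 131 s, if anything falls off the work surface, if the arm or the gripper's body presses on something with over 40 N, if the wrist force passes 120 N, or if a joint passes its speed limit or range.

## Working session

There is one attempt and no reset: what is moved stays moved. The work goes in short steps, Python scripts to look and compute and a tool call to move; the robot and the scene stay as the last step left them, time stands still between calls to the robot, and variables do not carry over. Pictures are saved under pics/ and viewed, about 12 in all and at most 16, crops included, and the job is handed in when it is done.

Besides the shell and the picture viewer there is one more tool, called as name(argument=value, ...), one argument or row to a line, values as JSON. move_arm: Moves the arm, as the interface text tells. Its arguments: {"type":"object","properties":{"deltas":{"type":"array","items":{"type":"object","properties":{"hand":{"type":"number"},"dx":{"type":"number"},"dy":{"type":"number"},"dz":{"type":"number"},"roll":{"type":"number"}}}}},"required":["deltas"]}

```bash
ls; mkdir -p pics
python3 - <<'E'
from bench import ctrl
import cv2,numpy as np
s=ctrl.read_state();print({k:np.round(v,3).tolist() for k,v in s.items()})
for n in("scene","top"):
    im=ctrl.capture(n);cv2.imwrite(f"pics/{n}0.png",im[...,::-1]);c=ctrl.get_calibration(n);print(n,np.round(c["K"],1).tolist(),np.round(c["extrinsics"],3).tolist())
E
```

```text
pics
{'clock': 0.0, 'joints': [-1.204, 0.522, -0.036, 1.6, 0.021, 1.021, -0.113], 'qd': [-0.002, 0.0, 0.002, -0.0, -0.0, 0.0, -0.0], 'effort': [0.001, -92.71, 1.981, -36.994, 0.018, 0.008, -0.0], 'ee_pos': [0.264, 0.566, 0.242], 'ee_rot': [-0.0, 0.217, 0.976, -0.001], 'wrist_force': [-1.366, -0.337, 0.426], 'wrist_torque': [0.033, 0.022, -0.009], 'opening': 1.0}
scene [[491.2, 0.0, 314.0], [0.0, 491.2, 193.2], [0.0, 0.0, 1.0]] [[-0.244, 0.601, -0.761, 1.399], [0.97, 0.153, -0.19, 0.218], [0.002, -0.785, -0.62, 0.797], [0.0, 0.0, 0.0, 1.0]]
top [[490.3, 0.0, 311.9], [0.0, 490.3, 198.2], [0.0, 0.0, 1.0]] [[-0.036, -0.977, 0.209, 0.313], [-0.999, 0.034, -0.012, 0.003], [0.005, -0.209, -0.978, 1.223], [0.0, 0.0, 0.0, 1.0]]
```

View pics/scene0.png

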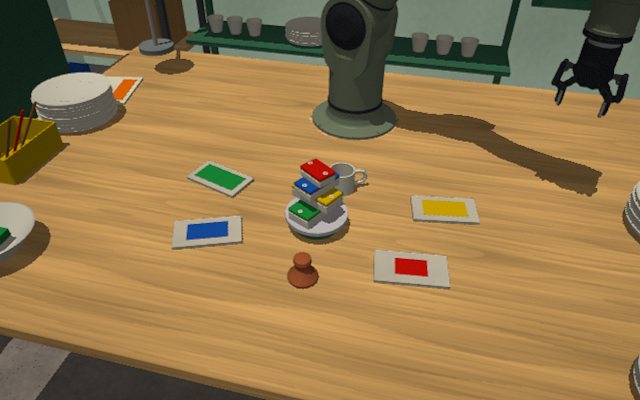

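View pics/top0.png

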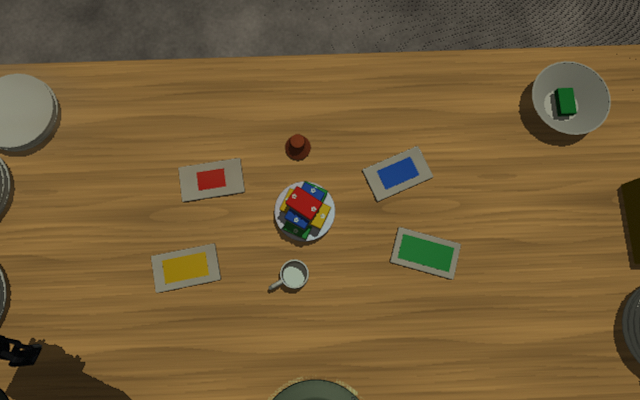

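The top view shows the stack at about (305,210). The slabs are red (211,180), yellow (185,267), blue (398,173) and green (425,252); the cup is at (292,275) and the stamp at (297,147). Next I measure the poses.

```bash
cat > h.py <<'E'
import cv2,numpy as np
from bench import ctrl
HUE={'red':[(0,6),(174,180)],'yellow':[(22,32)],'green':[(50,80)],'blue':[(100,125)]}
H={'green':.034,'yellow':.032,'blue':.030,'red':.028}
L={'green':(.130,.062),'yellow':(.108,.058),'blue':(.096,.054),'red':(.070,.048)}
def mask(im,c):
    h=cv2.cvtColor(im,cv2.COLOR_RGB2HSV);m=np.zeros(h.shape[:2],np.uint8)
    for a,b in HUE[c]: m|=cv2.inRange(h,(a,170,60),(b,255,255))
    return m
def cast(n,px,z):
    c=ctrl.get_calibration(n);E=np.array(c["extrinsics"]);px=np.atleast_2d(px).astype(float)
    d=np.c_[px,np.ones(len(px))]@np.linalg.inv(c["K"]).T@E[:3,:3].T
    o=E[:3,3];return (o+d*((z-o[2])/d[:,2:]))[:,:2]
def rect(n,m,z):
    y,x=np.nonzero(m);P=np.vstack([np.c_[x+i,y+j] for i in(-.4,.4) for j in(-.4,.4)])
    W=cast(n,P,z);(cx,cy),(w,h),_=r=cv2.minAreaRect((W*1000).astype(np.float32))
    b=cv2.boxPoints(r);e=[b[1]-b[0],b[2]-b[1]];e=max(e,key=np.linalg.norm)
    return round(cx,1),round(cy,1),round(max(w,h),1),round(min(w,h),1),round(np.degrees(np.arctan2(e[1],e[0]))%180,1)
def blobs(n,im,c,z,amin=15,roi=None):
    m=mask(im,c);k,l,s,ct=cv2.connectedComponentsWithStats(m);out=[]
    for i in range(1,k):
        if s[i,4]>=amin: out.append((ct[i].round().tolist(),int(s[i,4]),rect(n,l==i,z)))
    return out
E
python3 - <<'E'
from h import *
T={'green':.074,'yellow':.106,'blue':.136,'red':.164}
for n in('top','scene'):
    im=ctrl.capture(n)
    for c in HUE:
        print(n,c)
        for b in blobs(n,im,c,.010): print('  slab?',b)
        m=mask(im,c);r=np.zeros_like(m)
        if n=='top': r[175:245,270:340]=1
        else: r[150:240,283:350]=1
        print('  box',rect(n,m*r,T[c]))
    cv2.imwrite(f'pics/{n}1.png',cv2.resize(im[(slice(130,300),slice(230,370)) if n=='top' else (slice(150,290),slice(270,380))][...,::-1],None,fx=3.5,fy=3.5,interpolation=cv2.INTER_CUBIC))
E
```

```text
top red
  slab? ([211.0, 179.0], 471, (630.8, 243.8, 70.5, 48.3, np.float32(97.4)))
  slab? ([304.0, 203.0], 600, (560.5, 9.5, 81.6, 56.6, np.float32(54.0)))
  box (529.1, 8.7, 71.2, 49.4, np.float32(54.0))
top yellow
  slab? ([289.0, 192.0], 28, (586.8, 45.2, 28.0, 10.8, np.float32(152.4)))
  slab? ([284.0, 207.0], 49, (553.5, 56.8, 29.0, 20.9, np.float32(152.4)))
  slab? ([320.0, 216.0], 220, (526.5, -30.7, 64.2, 30.7, np.float32(151.4)))
  slab? ([185.0, 267.0], 1009, (409.6, 305.4, 108.6, 58.7, np.float32(99.6)))
  box (527.9, 6.5, 106.9, 58.9, np.float32(62.4))
top green
  slab? ([566.0, 100.0], 371, (812.8, -695.3, 73.1, 41.8, np.float32(0.5)))
  slab? ([323.0, 191.0], 16, (591.1, -40.2, 28.3, 12.0, np.float32(42.1)))
  slab? ([426.0, 253.0], 1170, (424.4, -288.1, 128.1, 61.3, np.float32(72.8)))
  box (530.5, 4.0, 128.7, 57.5, np.float32(154.2))
top blue
  slab? ([397.0, 173.0], 697, (630.8, -232.9, 94.2, 54.2, np.float32(111.6)))
  slab? ([313.0, 191.0], 140, (590.4, -14.1, 60.7, 23.6, np.float32(59.0)))
  slab? ([296.0, 219.0], 150, (518.3, 29.8, 60.7, 24.0, np.float32(56.7))
[... 519 characters left out ...]
44.0, 208.0], 614, (408.9, 305.4, 108.8, 59.3, np.float32(99.6)))
  box (537.4, 7.6, 113.6, 64.7, np.float32(65.8))
scene green
  slab? ([220.0, 176.0], 578, (424.2, -287.5, 128.8, 60.8, np.float32(72.3)))
  slab? ([304.0, 210.0], 273, (503.9, -32.0, 69.9, 50.4, np.float32(62.6)))
  slab? ([2.0, 230.0], 37, (750.8, -696.4, 30.9, 16.5, np.float32(40.8)))
  box (576.8, -11.6, 64.2, 46.3, np.float32(62.6))
scene blue
  slab? ([76.0, 66.0], 129, (-111.5, -1096.2, 117.2, 69.6, np.float32(43.9)))
  slab? ([306.0, 186.0], 180, (406.2, -51.2, 68.5, 40.3, np.float32(57.5)))
  slab? ([207.0, 230.0], 560, (630.0, -233.8, 94.8, 53.1, np.float32(111.6)))
  box (536.7, 9.0, 100.4, 57.2, np.float32(149.3))
```

View pics/top1.png

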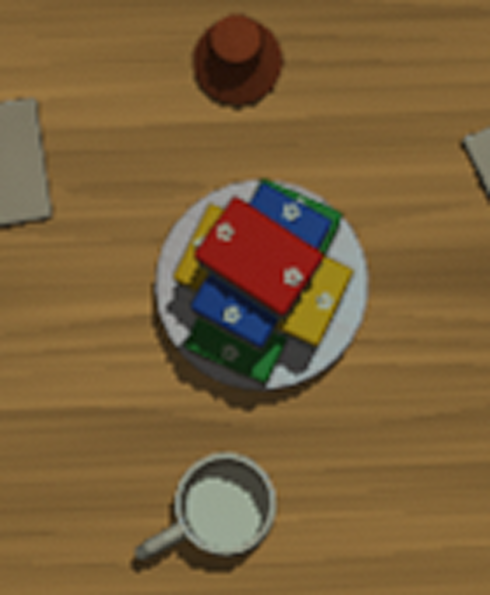

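View pics/scene1.png

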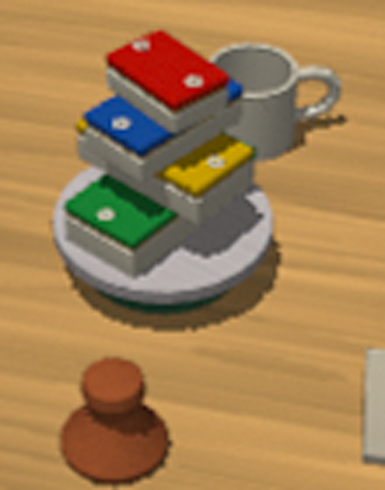

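```bash
cat > g.py <<'E'
import sys,numpy as np
from scipy.spatial.transform import Rotation as R
from bench import ctrl
def st():
    s=ctrl.read_state();q=s["ee_rot"];r=R.from_quat([q[1],q[2],q[3],q[0]]);M=r.as_matrix()
    return s,M,np.degrees(np.arctan2(M[1,1],M[0,1]))
def go(x,y,z,jaw):
    s,M,j=st();d=M.T@(np.array([x,y,z])/1000-s["ee_pos"])*100
    r=-((jaw-j+90)%180-90)
    print("t %.2f at"%s["clock"],np.round(np.array(s["ee_pos"])*1000,1),"jaw %.1f j7 %.2f open %.3f tilt %.2f"%(j,s["joints"][6],s["opening"],np.degrees(np.arccos(-M[2,2]))),"F",np.round(s["wrist_force"],1))
    print("  -> dx %.2f dy %.2f dz %.2f roll %.1f"%(*d,r))
if __name__=="__main__":
    a=list(map(float,sys.argv[1:]))
    for i in range(0,len(a),4): go(*a[i:i+4])
E
python3 g.py 530 8 260 144
```

```text
t 0.20 at [264.3 566.2 241.9] jaw 65.0 j7 -0.11 open 1.001 tilt 0.04 F [-0.1  0.4  0.9]
  -> dx -47.69 dy -39.33 dz -1.78 roll -79.0
```

move_arm(
  deltas=[
    {"hand": 0,"dx": -3,"dy": -2.5,"dz": -0.1,"roll": 6.5},
    {"hand": 0,"dx": -6,"dy": -5,"dz": -0.2,"roll": 13},
    {"hand": 0,"dx": -9,"dy": -7.4,"dz": -0.3,"roll": 19.5},
    {"hand": 0,"dx": -12,"dy": -9.9,"dz": -0.5,"roll": 26},
    {"hand": 0,"dx": -15,"dy": -12.4,"dz": -0.6,"roll": 32.5},
    {"hand": 0,"dx": -18,"dy": -14.8,"dz": -0.7,"roll": 39},
    {"hand": 0,"dx": -21,"dy": -17.3,"dz": -0.8,"roll": 45.5},
    {"hand": 0,"dx": -24,"dy": -19.8,"dz": -0.9,"roll": 52},
  ],
)

```text
clock: 0.87
ee_pos: [0.3985, 0.2836, 0.2515]
ee_rot: [-0.0, 0.625, 0.781, 0.0]
wrist_force: [1.5, 1.2, -0.0]
opening: 1.005
```

```bash
sed -i 's/r=-((jaw-j+90)%180-90)/r=-((jaw-j+180)%360-180)/' g.py; python3 g.py 530 8 230 -36
```

```text
t 0.87 at [398.5 283.6 251.5] jaw 12.7 j7 -0.43 open 1.005 tilt 0.02 F [ 1.5  1.2 -0. ]
  -> dx -29.77 dy 6.79 dz 2.14 roll 48.7
```

move_arm(
  deltas=[
    {"hand": 0,"dx": -4,"dy": 0.9,"dz": 0.3,"roll": 6.5},
    {"hand": 0,"dx": -8,"dy": 1.8,"dz": 0.6,"roll": 13},
    {"hand": 0,"dx": -12,"dy": 2.7,"dz": 0.9,"roll": 19.5},
    {"hand": 0,"dx": -16,"dy": 3.6,"dz": 1.1,"roll": 26},
    {"hand": 0,"dx": -20,"dy": 4.6,"dz": 1.4,"roll": 32.5},
    {"hand": 0,"dx": -24,"dy": 5.5,"dz": 1.7,"roll": 39},
    {"hand": 0,"dx": -27.5,"dy": 6.3,"dz": 2,"roll": 45},
    {"hand": 0,"dx": -29.77,"dy": 6.79,"dz": 2.14,"roll": 48.7},
  ],
)

```text
clock: 1.53
ee_pos: [0.532, 0.0068, 0.2298]
ee_rot: [0.001, 0.892, 0.452, -0.0]
wrist_force: [-0.2, 1.8, -1.1]
opening: 0.998
```

```bash
python3 g.py 530 8 158 -36;  python3 - <<'E'
from h import *
im=ctrl.capture('scene');cv2.imwrite('pics/s2.png',cv2.resize(im[80:240,240:400][...,::-1],None,fx=3.5,fy=3.5))
E
```

```text
t 1.53 at [532.    6.8 229.8] jaw -36.2 j7 -0.50 open 0.998 tilt 0.07 F [-0.2  1.8 -1.1]
  -> dx -0.02 dy -0.23 dz 7.18 roll -0.2
```

View pics/s2.png

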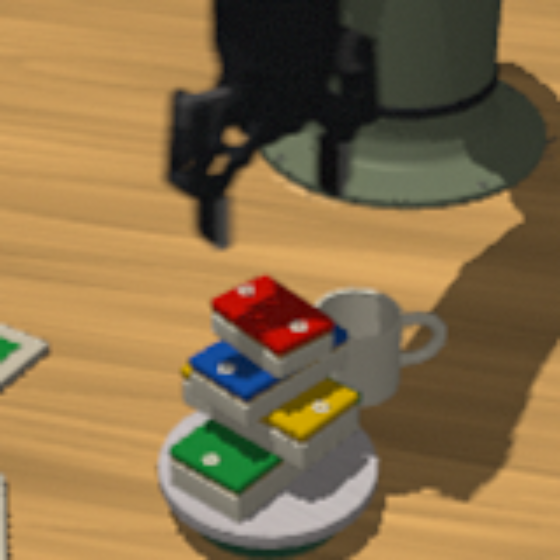

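Run:
```python
from h import *
c=ctrl.get_calibration('scene');E=np.linalg.inv(c['extrinsics'])
for r in (43,50):
  for z in (.215,.225,.235):
    p=np.array([.532+.809*r/1e3,.0068-.588*r/1e3,z,1]);q=c['K']@(E@p)[:3];q=q[:2]/q[2];print(r,z,(q-[240,80])*3.5)
for x in(.530,.534):
    p=np.array([x,.008,.164,1]);q=c['K']@(E@p)[:3];q=q[:2]/q[2];print('red lid centre',(q-[240,80])*3.5)
```

```text
43 0.215 [213.04143262 264.16281774]
43 0.225 [212.80291943 250.31931129]
43 0.235 [212.56152749 236.30871959]
50 0.215 [203.96874493 268.31269611]
50 0.225 [203.67480525 254.44676036]
50 0.235 [203.37730561 240.41289205]
red lid centre [269.61280314 305.26189406]
red lid centre [268.1038212 308.7940303]
```

```bash
cat > tri.py <<'E'
from h import *
def tri(a,b):
    P=[]
    for n in('top','scene'):
        c=ctrl.get_calibration(n);P.append(c['K']@np.linalg.inv(c['extrinsics'])[:3])
    X=cv2.triangulatePoints(P[0],P[1],np.array(a,float).reshape(2,1),np.array(b,float).reshape(2,1))[:,0];X/=X[3]
    r=[(p@X)[:2]/(p@X)[2] for p in P];return np.round(X[:3]*1000,1),np.round(r[0]-a,1),np.round(r[1]-b,1)
E
python3 - <<'E'
from tri import *
# flower centres found as bright holes in red lid
def fl(im,c,roi):
    m=mask(im,c);m[:roi[0]]=0;m[roi[1]:]=0;m[:,:roi[2]]=0;m[:,roi[3]:]=0
    h=cv2.cvtColor(im,cv2.COLOR_RGB2HSV);hull=cv2.fillPoly(np.zeros_like(m),[cv2.convexHull(cv2.findNonZero(m))],255)
    w=((h[...,1]<150)&(hull>0)&(h[...,2]>70)).astype(np.uint8);k,l,s,ct=cv2.connectedComponentsWithStats(w)
    return [(s[i,4],ct[i].round(1).tolist()) for i in range(1,k) if s[i,4]>2]
t=cv2.cvtColor(cv2.imread('pics/top0.png'),4);s=cv2.cvtColor(cv2.imread('pics/scene0.png'),4)
print(fl(t,'red',(175,245,270,340)),fl(s,'red',(150,240,283,350)))
print(fl(t,'blue',(175,245,270,340)),fl(s,'blue',(150,240,283,350)))
E
```

```text
[(np.int32(21), [293.8, 195.9]), (np.int32(26), [313.3, 208.5])] [(np.int32(13), [310.0, 162.2]), (np.int32(17), [324.9, 172.8])]
[(np.int32(28), [313.1, 189.7]), (np.int32(3), [319.0, 199.7]), (np.int32(25), [313.2, 208.5]), (np.int32(27), [295.7, 219.5])] [(np.int32(175), [320.7, 180.8]), (np.int32(20), [304.3, 184.6])]
```

Run:
```python
from tri import *
# orientation: top left (+y,+x..) ; scene right is +y. match by residual
for a in([293.8,195.9],[313.3,208.5]):
  for b in([310,162.2],[324.9,172.8]): print('red',tri(a,b))
for a in([313.1,189.7],[295.7,219.5]): print('blue',tri(a,[304.3,184.6]))
```

```text
red (array([544.4,  12.9, 187.5]), array([ 7.5, -2.2]), array([7.7, 0.2]))
red (array([545.4,  29.7, 163.4]), array([ 0.1, -0. ]), array([0.1, 0. ]))
red (array([515.3, -12.1, 164.3]), array([-0.,  0.]), array([-0., -0.]))
red (array([516.8,   5.1, 140.6]), array([-7.8,  1.6]), array([-7.8, -0.6]))
blue (array([564. , -13.1, 136.5]), array([-0.3,  0.1]), array([-0.3, -0. ]))
blue (array([510.9,   1.7,  99.6]), array([11.5, -3.7]), array([11.9,  0.1]))
```

move_arm(
  deltas=[
    {"hand": 0,"dy": -0.24,"dz": 2},
    {"hand": 0,"dy": -0.24,"dz": 4},
    {"hand": 0,"dy": -0.24,"dz": 6},
    {"hand": 0,"dy": -0.24,"dz": 7},
    {"hand": 0,"dy": -0.24,"dz": 7.6},
    {"hand": 0,"dy": -0.24,"dz": 7.9},
    {"hand": 0,"dy": -0.24,"dz": 7.9},
  ],
)

```text
$.deltas[0]: bad value
```

move_arm(
  deltas=[
    {"hand": 40},
    {"hand": 80},
    {"hand": 120},
    {"hand": 200},
    {"hand": 255},
    {"hand": 255},
    {"hand": 255},
    {"hand": 255},
  ],
)

```text
$.deltas[0]: bad value
```

```bash
python3 g.py 530 8 240 -36;  python3 - <<'E'
from h import *
im=ctrl.capture('scene');cv2.imwrite('pics/s3.png',cv2.resize(im[100:240,260:380][...,::-1],None,fx=4,fy=4))
E
```

```text
t 1.58 at [532.9   3.8 229.7] jaw -36.6 j7 -0.50 open 1.001 tilt 0.16 F [-2.2 -5.2 -1.6]
  -> dx 0.16 dy -0.48 dz -1.03 roll -0.6
```

View pics/s3.png

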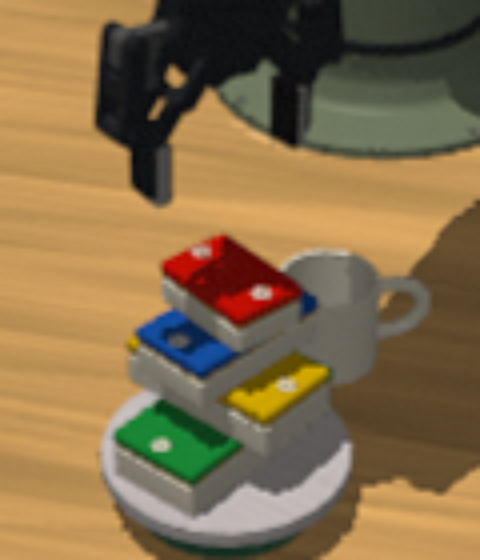

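The pose shown here is still settling, and every row needs all its fields. The commanded pose should be (530,8,230).

move_arm(
  deltas=[
    {"hand": 0,"dx": 0,"dy": 0,"dz": 0,"roll": 0},
    {"hand": 0,"dx": 0,"dy": 0,"dz": 2,"roll": 0},
    {"hand": 0,"dx": 0,"dy": 0,"dz": 4,"roll": 0},
    {"hand": 0,"dx": 0,"dy": 0,"dz": 5.5,"roll": 0},
    {"hand": 0,"dx": 0,"dy": 0,"dz": 6.7,"roll": 0},
    {"hand": 0,"dx": 0,"dy": 0,"dz": 7.4,"roll": 0},
    {"hand": 0,"dx": 0,"dy": 0,"dz": 7.9,"roll": 0},
    {"hand": 0,"dx": 0,"dy": 0,"dz": 7.9,"roll": 0},
  ],
)

```text
clock: 2.3
ee_pos: [0.5308, 0.0111, 0.1504]
ee_rot: [-0.0, 0.89, 0.457, -0.0]
wrist_force: [0.1, -0.4, -0.6]
opening: 0.998
```

```bash
python3 g.py 530.4 8.5 151 -36;  sleep 0; python3 g.py 530.4 8.5 151 -36
```

```text
t 2.30 at [530.8  11.1 150.4] jaw -35.7 j7 -0.43 open 0.998 tilt 0.05 F [ 0.1 -0.4 -0.6]
  -> dx -0.23 dy 0.12 dz -0.06 roll 0.3
t 2.30 at [530.8  11.1 150.4] jaw -35.7 j7 -0.43 open 0.998 tilt 0.05 F [ 0.1 -0.4 -0.6]
  -> dx -0.23 dy 0.12 dz -0.06 roll 0.3
```

move_arm(
  deltas=[
    {"hand": 40,"dx": -0.1,"dy": 0.1,"dz": 0,"roll": 0},
    {"hand": 70,"dx": -0.1,"dy": 0.1,"dz": 0,"roll": 0},
    {"hand": 90,"dx": -0.1,"dy": 0.1,"dz": 0,"roll": 0},
    {"hand": 120,"dx": -0.1,"dy": 0.1,"dz": 0,"roll": 0},
    {"hand": 160,"dx": -0.1,"dy": 0.1,"dz": 0,"roll": 0},
    {"hand": 255,"dx": -0.1,"dy": 0.1,"dz": 0,"roll": 0},
    {"hand": 255,"dx": -0.1,"dy": 0.1,"dz": 0,"roll": 0},
    {"hand": 255,"dx": -0.1,"dy": 0.1,"dz": 0,"roll": 0},
  ],
)

```text
clock: 2.97
ee_pos: [0.5316, 0.0091, 0.1517]
ee_rot: [-0.0, 0.89, 0.456, 0.001]
wrist_force: [-2.5, -0.4, 10.3]
opening: 0.552
```

```bash
python3 g.py 530.4 8.5 151 -36;  python3 - <<'E'
from h import *
im=ctrl.capture('scene');cv2.imwrite('pics/s4.png',cv2.resize(im[100:240,260:380][...,::-1],None,fx=4,fy=4))
E
python3 g.py 530.4 8.5 151 -36
```

```text
t 2.97 at [531.6   9.1 151.7] jaw -35.7 j7 -0.43 open 0.552 tilt 0.06 F [-2.5 -0.4 10.3]
  -> dx -0.12 dy -0.06 dz 0.07 roll 0.3
t 3.02 at [531.6   9.1 151.7] jaw -35.7 j7 -0.43 open 0.547 tilt 0.06 F [-3.1  0.2 10.6]
  -> dx -0.12 dy -0.06 dz 0.07 roll 0.3
```

View pics/s4.png

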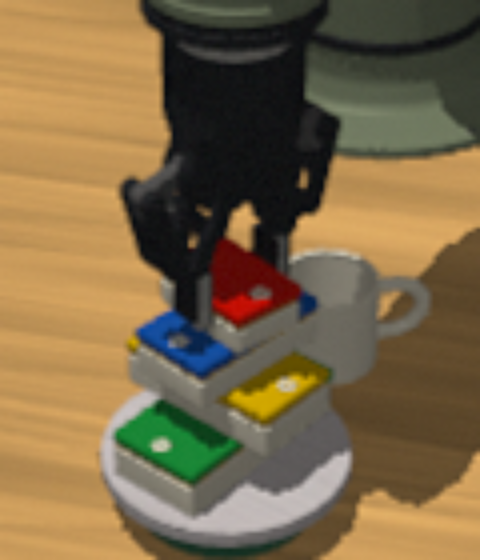

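move_arm(
  deltas=[
    {"hand": 255,"dx": 0,"dy": 0,"dz": -0.3,"roll": 0},
    {"hand": 255,"dx": 0,"dy": 0,"dz": -1,"roll": 0},
    {"hand": 255,"dx": 0,"dy": 0,"dz": -2,"roll": 0},
    {"hand": 255,"dx": 0,"dy": 0,"dz": -3.5,"roll": 0},
    {"hand": 255,"dx": 0,"dy": 0,"dz": -5,"roll": 0},
    {"hand": 255,"dx": 0,"dy": 0,"dz": -6.3,"roll": 0},
    {"hand": 255,"dx": 0,"dy": 0,"dz": -7.2,"roll": 0},
    {"hand": 255,"dx": 0,"dy": 0,"dz": -7.5,"roll": 0},
  ],
)

```text
clock: 3.68
ee_pos: [0.5319, 0.0091, 0.2277]
ee_rot: [0.0, 0.89, 0.456, 0.001]
wrist_force: [0.1, 0.3, -1.3]
opening: 0.545
```

move_arm(
  deltas=[
    {"hand": 255,"dx": 2,"dy": -0.5,"dz": 0,"roll": -4},
    {"hand": 255,"dx": 5,"dy": -1.2,"dz": 0,"roll": -9},
    {"hand": 255,"dx": 8.5,"dy": -2,"dz": 0,"roll": -15},
    {"hand": 255,"dx": 12.5,"dy": -2.8,"dz": 0,"roll": -22},
    {"hand": 255,"dx": 16.5,"dy": -3.7,"dz": 0,"roll": -29},
    {"hand": 255,"dx": 20.5,"dy": -4.6,"dz": 0,"roll": -35.5},
    {"hand": 255,"dx": 23.5,"dy": -5.3,"dz": 0,"roll": -41},
    {"hand": 255,"dx": 24.9,"dy": -5.6,"dz": 0,"roll": -43},
  ],
)

```text
clock: 4.35
ee_pos: [0.6313, 0.2487, 0.2249]
ee_rot: [-0.001, 0.657, 0.754, 0.0]
wrist_force: [-0.2, -0.4, -1.2]
opening: 0.549
```

```bash
python3 - <<'E'
from h import *
ctrl.capture('scene');im=ctrl.capture('scene');cv2.imwrite('pics/s5.png',cv2.resize(im[120:300,280:480][...,::-1],None,fx=3,fy=3))
E
python3 g.py 631 243.8 34 7.4
```

```text
t 4.45 at [631.1 247.  224.7] jaw 7.6 j7 -0.18 open 0.547 tilt 0.07 F [-0.1 -0.7 -1.7]
  -> dx -0.33 dy -0.03 dz 19.07 roll 0.2
```

View pics/s5.png

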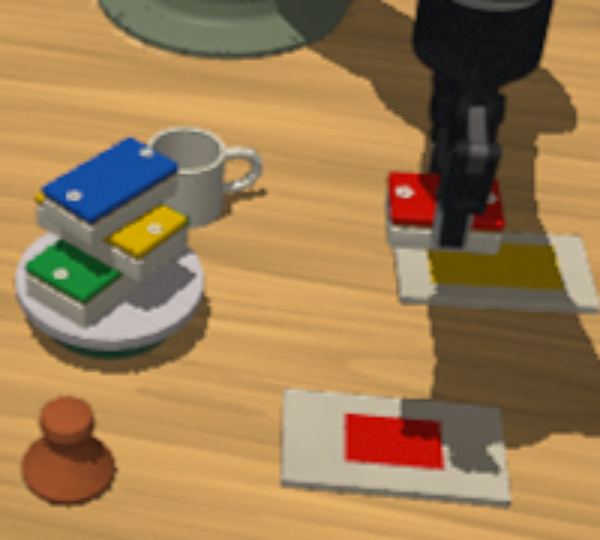

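Red is held flat, and the stack is undisturbed. Now I descend.

move_arm(
  deltas=[
    {"hand": 255,"dx": 0,"dy": 0,"dz": 2,"roll": 0},
    {"hand": 255,"dx": 0,"dy": 0,"dz": 5,"roll": 0},
    {"hand": 255,"dx": 0,"dy": 0,"dz": 8.5,"roll": 0},
    {"hand": 255,"dx": 0,"dy": 0,"dz": 12,"roll": 0},
    {"hand": 255,"dx": 0,"dy": 0,"dz": 15,"roll": 0},
    {"hand": 255,"dx": 0,"dy": 0,"dz": 17,"roll": 0},
    {"hand": 255,"dx": 0,"dy": 0,"dz": 18,"roll": 0},
    {"hand": 255,"dx": 0,"dy": 0,"dz": 18.3,"roll": 0},
  ],
)

```text
clock: 5.12
ee_pos: [0.6304, 0.2429, 0.0412]
ee_rot: [-0.0, 0.661, 0.75, -0.001]
wrist_force: [-0.1, -0.2, -0.5]
opening: 0.548
```

move_arm(
  deltas=[
    {"hand": 255,"dx": 0,"dy": 0,"dz": 0,"roll": 0},
    {"hand": 255,"dx": 0,"dy": 0,"dz": 0,"roll": 0},
  ],
)

```text
clock: 5.28
ee_pos: [0.632, 0.2439, 0.0443]
ee_rot: [0.0, 0.661, 0.75, 0.001]
wrist_force: [1.1, -0.0, -1.2]
opening: 0.549
```

```bash
python3 g.py 631 243.8 26 7.4
```

```text
t 5.28 at [632.  243.9  44.3] jaw 7.2 j7 -0.14 open 0.549 tilt 0.10 F [ 1.1 -0.  -1.2]
  -> dx 0.00 dy -0.10 dz 1.83 roll -0.2
```

move_arm(
  deltas=[
    {"hand": 255,"dx": 0,"dy": -0.1,"dz": 0.4,"roll": 0},
    {"hand": 255,"dx": 0,"dy": -0.1,"dz": 0.8,"roll": 0},
    {"hand": 255,"dx": 0,"dy": -0.1,"dz": 1.1,"roll": 0},
    {"hand": 255,"dx": 0,"dy": -0.1,"dz": 1.3,"roll": 0},
    {"hand": 255,"dx": 0,"dy": -0.1,"dz": 1.4,"roll": 0},
    {"hand": 255,"dx": 0,"dy": -0.1,"dz": 1.4,"roll": 0},
  ],
)

```text
clock: 5.78
ee_pos: [0.6302, 0.2438, 0.0287]
ee_rot: [-0.0, 0.661, 0.751, -0.0]
wrist_force: [1.0, 0.1, -0.8]
opening: 0.544
```

move_arm(
  deltas=[
    {"hand": 255,"dx": 0,"dy": 0,"dz": 0.1,"roll": 0},
    {"hand": 255,"dx": 0,"dy": 0,"dz": 0.15,"roll": 0},
    {"hand": 255,"dx": 0,"dy": 0,"dz": 0.2,"roll": 0},
    {"hand": 255,"dx": 0,"dy": 0,"dz": 0.2,"roll": 0},
  ],
)

```text
clock: 6.12
ee_pos: [0.6303, 0.2438, 0.0269]
ee_rot: [0.0, 0.661, 0.751, 0.0]
wrist_force: [-0.5, -0.6, -1.5]
opening: 0.549
```

```bash
python3 g.py 631 243.8 26 7.4
```

```text
t 6.12 at [630.3 243.8  26.9] jaw 7.3 j7 -0.14 open 0.549 tilt 0.00 F [-0.5 -0.6 -1.5]
  -> dx -0.01 dy 0.07 dz 0.09 roll -0.1
```

move_arm(
  deltas=[
    {"hand": 255,"dx": 0,"dy": 0,"dz": 0.07,"roll": 0},
    {"hand": 255,"dx": 0,"dy": 0,"dz": 0.13,"roll": 0},
    {"hand": 255,"dx": 0,"dy": 0,"dz": 0.13,"roll": 0},
  ],
)

```text
clock: 6.37
ee_pos: [0.6303, 0.2438, 0.0258]
ee_rot: [0.0, 0.661, 0.751, 0.0]
wrist_force: [-0.5, -0.6, 3.9]
opening: 0.548
```

move_arm(
  deltas=[
    {"hand": 255,"dx": 0,"dy": 0,"dz": 0.06,"roll": 0},
    {"hand": 255,"dx": 0,"dy": 0,"dz": 0.12,"roll": 0},
    {"hand": 255,"dx": 0,"dy": 0,"dz": 0.12,"roll": 0},
  ],
)

```text
clock: 6.62
ee_pos: [0.6304, 0.2439, 0.0257]
ee_rot: [-0.0, 0.661, 0.75, 0.0]
wrist_force: [-7.0, -2.1, 22.1]
opening: 0.55
```

move_arm(
  deltas=[
    {"hand": 160,"dx": 0,"dy": 0,"dz": -0.1,"roll": 0},
    {"hand": 80,"dx": 0,"dy": 0,"dz": -0.1,"roll": 0},
    {"hand": 0,"dx": 0,"dy": 0,"dz": -0.1,"roll": 0},
    {"hand": 0,"dx": 0,"dy": 0,"dz": -0.1,"roll": 0},
    {"hand": 0,"dx": 0,"dy": 0,"dz": -0.1,"roll": 0},
    {"hand": 0,"dx": 0,"dy": 0,"dz": -0.1,"roll": 0},
  ],
)

```text
clock: 7.12
ee_pos: [0.6302, 0.2438, 0.0252]
ee_rot: [-0.0, 0.661, 0.751, -0.0]
wrist_force: [-0.3, 0.5, -0.1]
opening: 1.003
```

move_arm(
  deltas=[
    {"hand": 0,"dx": 0,"dy": 0,"dz": -1,"roll": 0},
    {"hand": 0,"dx": 0,"dy": 0,"dz": -3,"roll": 0},
    {"hand": 0,"dx": 0,"dy": 0,"dz": -6,"roll": 0},
    {"hand": 0,"dx": 0,"dy": 0,"dz": -10,"roll": 0},
    {"hand": 0,"dx": 0,"dy": 0,"dz": -14,"roll": 0},
    {"hand": 0,"dx": 0,"dy": 0,"dz": -17,"roll": 0},
    {"hand": 0,"dx": 0,"dy": 0,"dz": -18.5,"roll": 0},
    {"hand": 0,"dx": 0,"dy": 0,"dz": -19,"roll": 0},
  ],
)

```text
clock: 7.78
ee_pos: [0.6313, 0.2441, 0.2196]
ee_rot: [0.001, 0.661, 0.75, 0.002]
wrist_force: [0.4, -0.4, -0.4]
opening: 1.001
```

move_arm(
  deltas=[
    {"hand": 0,"dx": -1.5,"dy": -0.9,"dz": 0,"roll": -4},
    {"hand": 0,"dx": -4.5,"dy": -2.6,"dz": 0,"roll": -10.5},
    {"hand": 0,"dx": -8,"dy": -4.6,"dz": 0,"roll": -17.5},
    {"hand": 0,"dx": -11.5,"dy": -6.7,"dz": 0,"roll": -24.5},
    {"hand": 0,"dx": -15,"dy": -8.8,"dz": 0,"roll": -31.5},
    {"hand": 0,"dx": -18.5,"dy": -10.8,"dz": 0,"roll": -38.5},
    {"hand": 0,"dx": -21,"dy": -12.4,"dz": 0,"roll": -45.5},
    {"hand": 0,"dx": -22.1,"dy": -13,"dz": 0,"roll": -51.4},
  ],
)

```text
clock: 8.45
ee_pos: [0.5271, 0.0039, 0.2154]
ee_rot: [-0.0, 0.269, 0.963, -0.001]
wrist_force: [0.8, -0.3, -0.6]
opening: 1.0
```

```bash
python3 - <<'E'
from h import *
for n in('scene','top'):
    im=ctrl.capture(n)
    print(n,'red on slab',[b for b in blobs(n,im,'red',.038) if n=='scene' and b[0][0]>380 or n=='top' and b[0][0]<240])
    if n=='top':
        for c,z,(a,b) in(('blue',.136,(270,340)),): print(c,[x for x in blobs(n,im,c,z) if a<x[0][0]<b])
    else:cv2.imwrite('pics/s6.png',cv2.resize(im[80:300,270:470][...,::-1],None,fx=2.6,fy=2.6))
E
python3 g.py 530 8 124 58.7
```

```text
scene red on slab [([412.0, 259.0], 507, (636.0, 242.9, 68.4, 53.5, np.float32(96.9)))]
top red on slab [([209.0, 177.0], 458, (630.0, 241.6, 70.8, 48.8, np.float32(97.3)))]
blue []
t 8.55 at [528.3   5.4 215.5] jaw 58.7 j7 0.94 open 1.000 tilt 0.05 F [1.1 0.8 0.1]
  -> dx -0.02 dy 0.32 dz 9.15 roll -0.0
```

View pics/s6.png

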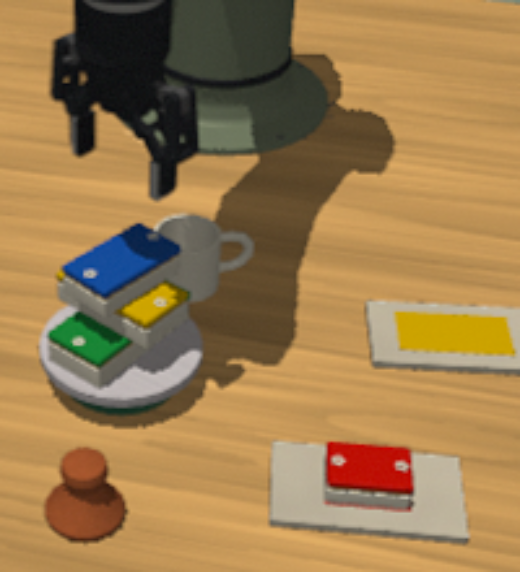

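Red sits squarely on its panel, and the blue lid is clear below the gripper.

move_arm(
  deltas=[
    {"hand": 0,"dx": 0,"dy": 0,"dz": 1.5,"roll": 0},
    {"hand": 0,"dx": 0,"dy": 0,"dz": 3.5,"roll": 0},
    {"hand": 0,"dx": 0,"dy": 0,"dz": 5.5,"roll": 0},
    {"hand": 0,"dx": 0,"dy": 0,"dz": 7.3,"roll": 0},
    {"hand": 0,"dx": 0,"dy": 0,"dz": 8.5,"roll": 0},
    {"hand": 0,"dx": 0,"dy": 0,"dz": 9.2,"roll": 0},
    {"hand": 0,"dx": 0,"dy": 0,"dz": 9.2,"roll": 0},
    {"hand": 0,"dx": 0,"dy": 0,"dz": 9.2,"roll": 0},
  ],
)

```text
clock: 9.22
ee_pos: [0.5294, 0.0086, 0.1235]
ee_rot: [-0.0, 0.27, 0.963, -0.0]
wrist_force: [0.4, 0.2, -0.1]
opening: 0.999
```

move_arm(
  deltas=[
    {"hand": 40,"dx": 0,"dy": 0,"dz": 0,"roll": 0},
    {"hand": 70,"dx": 0,"dy": 0,"dz": 0,"roll": 0},
    {"hand": 90,"dx": 0,"dy": 0,"dz": 0,"roll": 0},
    {"hand": 120,"dx": 0,"dy": 0,"dz": 0,"roll": 0},
    {"hand": 160,"dx": 0,"dy": 0,"dz": 0,"roll": 0},
    {"hand": 255,"dx": 0,"dy": 0,"dz": 0,"roll": 0},
    {"hand": 255,"dx": 0,"dy": 0,"dz": 0,"roll": 0},
    {"hand": 255,"dx": 0,"dy": 0,"dz": 0,"roll": 0},
  ],
)

```text
clock: 9.88
ee_pos: [0.5296, 0.008, 0.1244]
ee_rot: [0.0, 0.27, 0.963, 0.0]
wrist_force: [-3.1, 0.3, 12.5]
opening: 0.617
```

```bash
python3 g.py 630.8 -232.9 200 21.6
```

```text
t 9.88 at [529.6   8.  124.4] jaw 58.6 j7 0.94 open 0.617 tilt 0.06 F [-3.1  0.3 12.5]
  -> dx -21.19 dy -15.30 dz -7.56 roll 37.0
```

move_arm(
  deltas=[
    {"hand": 255,"dx": 0,"dy": 0,"dz": -0.3,"roll": 0},
    {"hand": 255,"dx": 0,"dy": 0,"dz": -1,"roll": 0},
    {"hand": 255,"dx": 0,"dy": 0,"dz": -2,"roll": 0},
    {"hand": 255,"dx": 0,"dy": 0,"dz": -3.5,"roll": 0},
    {"hand": 255,"dx": 0,"dy": 0,"dz": -5.2,"roll": 0},
    {"hand": 255,"dx": 0,"dy": 0,"dz": -6.7,"roll": 0},
    {"hand": 255,"dx": 0,"dy": 0,"dz": -7.7,"roll": 0},
    {"hand": 255,"dx": 0,"dy": 0,"dz": -8,"roll": 0},
  ],
)

```text
clock: 10.55
ee_pos: [0.53, 0.0082, 0.2055]
ee_rot: [0.001, 0.27, 0.963, 0.001]
wrist_force: [0.8, 0.1, -2.2]
opening: 0.614
```

move_arm(
  deltas=[
    {"hand": 255,"dx": -1.5,"dy": -1.1,"dz": 0,"roll": 3},
    {"hand": 255,"dx": -4,"dy": -2.9,"dz": 0,"roll": 7.5},
    {"hand": 255,"dx": -7,"dy": -5.1,"dz": 0,"roll": 12.5},
    {"hand": 255,"dx": -10.3,"dy": -7.4,"dz": 0,"roll": 18},
    {"hand": 255,"dx": -13.6,"dy": -9.8,"dz": 0,"roll": 24},
    {"hand": 255,"dx": -17,"dy": -12.2,"dz": 0,"roll": 30},
    {"hand": 255,"dx": -19.8,"dy": -14.3,"dz": 0,"roll": 35},
    {"hand": 255,"dx": -21.2,"dy": -15.3,"dz": 0,"roll": 37},
  ],
)

```text
clock: 11.22
ee_pos: [0.6308, -0.238, 0.2025]
ee_rot: [0.0, 0.565, 0.825, -0.001]
wrist_force: [0.1, -0.9, -2.4]
opening: 0.617
```

move_arm(
  deltas=[
    {"hand": 255,"dx": 0,"dy": 0,"dz": 0,"roll": 0},
    {"hand": 255,"dx": 0,"dy": 0,"dz": 2,"roll": 0},
    {"hand": 255,"dx": 0,"dy": 0,"dz": 5,"roll": 0},
    {"hand": 255,"dx": 0,"dy": 0,"dz": 8.5,"roll": 0},
    {"hand": 255,"dx": 0,"dy": 0,"dz": 11.5,"roll": 0},
    {"hand": 255,"dx": 0,"dy": 0,"dz": 14,"roll": 0},
    {"hand": 255,"dx": 0,"dy": 0,"dz": 15.4,"roll": 0},
    {"hand": 255,"dx": 0,"dy": 0,"dz": 15.8,"roll": 0},
  ],
)

```text
clock: 11.88
ee_pos: [0.6294, -0.2322, 0.0426]
ee_rot: [-0.002, 0.562, 0.827, -0.001]
wrist_force: [0.1, -0.3, -2.5]
opening: 0.617
```

move_arm(
  deltas=[
    {"hand": 255,"dx": 0,"dy": 0,"dz": 0,"roll": 0},
    {"hand": 255,"dx": 0,"dy": 0,"dz": 0,"roll": 0},
    {"hand": 255,"dx": 0,"dy": 0,"dz": 0,"roll": 0},
  ],
)

```text
clock: 12.13
ee_pos: [0.6317, -0.2331, 0.0471]
ee_rot: [0.001, 0.562, 0.827, 0.0]
wrist_force: [-0.5, -0.1, -3.1]
opening: 0.617
```

```bash
python3 g.py 630.8 -232.9 28.4 21.6
```

```text
t 12.13 at [ 631.7 -233.1   47.1] jaw 21.7 j7 0.83 open 0.617 tilt 0.13 F [-0.5 -0.1 -3.1]
  -> dx 0.06 dy -0.08 dz 1.87 roll 0.1
```

move_arm(
  deltas=[
    {"hand": 255,"dx": 0,"dy": 0,"dz": 0.4,"roll": 0},
    {"hand": 255,"dx": 0,"dy": 0,"dz": 0.8,"roll": 0},
    {"hand": 255,"dx": 0,"dy": 0,"dz": 1.1,"roll": 0},
    {"hand": 255,"dx": 0,"dy": 0,"dz": 1.3,"roll": 0},
    {"hand": 255,"dx": 0,"dy": 0,"dz": 1.45,"roll": 0},
    {"hand": 255,"dx": 0,"dy": 0,"dz": 1.5,"roll": 0},
    {"hand": 255,"dx": 0,"dy": 0,"dz": 1.5,"roll": 0},
  ],
)

```text
clock: 12.72
ee_pos: [0.6308, -0.2328, 0.0302]
ee_rot: [-0.0, 0.562, 0.827, -0.0]
wrist_force: [-0.1, 0.3, -2.8]
opening: 0.617
```

move_arm(
  deltas=[
    {"hand": 255,"dx": 0,"dy": 0,"dz": 0.08,"roll": 0},
    {"hand": 255,"dx": 0,"dy": 0,"dz": 0.15,"roll": 0},
    {"hand": 255,"dx": 0,"dy": 0,"dz": 0.15,"roll": 0},
  ],
)

```text
clock: 12.97
ee_pos: [0.6308, -0.2328, 0.0289]
ee_rot: [-0.0, 0.562, 0.827, 0.0]
wrist_force: [0.6, 0.5, -3.4]
opening: 0.618
```

move_arm(
  deltas=[
    {"hand": 255,"dx": 0,"dy": 0,"dz": 0.06,"roll": 0},
    {"hand": 255,"dx": 0,"dy": 0,"dz": 0.12,"roll": 0},
    {"hand": 255,"dx": 0,"dy": 0,"dz": 0.12,"roll": 0},
  ],
)

```text
clock: 13.22
ee_pos: [0.6309, -0.2328, 0.0284]
ee_rot: [0.0, 0.562, 0.827, 0.0]
wrist_force: [-4.2, 1.4, 9.4]
opening: 0.616
```

move_arm(
  deltas=[
    {"hand": 160,"dx": 0,"dy": 0,"dz": -0.05,"roll": 0},
    {"hand": 80,"dx": 0,"dy": 0,"dz": -0.05,"roll": 0},
    {"hand": 0,"dx": 0,"dy": 0,"dz": -0.05,"roll": 0},
    {"hand": 0,"dx": 0,"dy": 0,"dz": -0.05,"roll": 0},
    {"hand": 0,"dx": 0,"dy": 0,"dz": -0.05,"roll": 0},
    {"hand": 0,"dx": 0,"dy": 0,"dz": -0.05,"roll": 0},
  ],
)

```text
clock: 13.72
ee_pos: [0.6308, -0.2328, 0.0282]
ee_rot: [0.0, 0.562, 0.827, -0.0]
wrist_force: [0.2, 0.2, -0.6]
opening: 1.002
```

move_arm(
  deltas=[
    {"hand": 0,"dx": 0,"dy": 0,"dz": -1,"roll": 0},
    {"hand": 0,"dx": 0,"dy": 0,"dz": -3,"roll": 0},
    {"hand": 0,"dx": 0,"dy": 0,"dz": -6,"roll": 0},
    {"hand": 0,"dx": 0,"dy": 0,"dz": -9,"roll": 0},
    {"hand": 0,"dx": 0,"dy": 0,"dz": -12,"roll": 0},
    {"hand": 0,"dx": 0,"dy": 0,"dz": -14.5,"roll": 0},
    {"hand": 0,"dx": 0,"dy": 0,"dz": -15.5,"roll": 0},
    {"hand": 0,"dx": 0,"dy": 0,"dz": -16,"roll": 0},
  ],
)

```text
clock: 14.38
ee_pos: [0.6315, -0.2331, 0.1908]
ee_rot: [0.001, 0.562, 0.827, 0.001]
wrist_force: [-0.5, 0.2, -1.3]
opening: 1.007
```

move_arm(
  deltas=[
    {"hand": 0,"dx": 2,"dy": 0,"dz": 0,"roll": 4},
    {"hand": 0,"dx": 5,"dy": -0.1,"dz": 0,"roll": 9.5},
    {"hand": 0,"dx": 9,"dy": -0.2,"dz": 0,"roll": 16},
    {"hand": 0,"dx": 13,"dy": -0.3,"dz": 0,"roll": 23},
    {"hand": 0,"dx": 17,"dy": -0.4,"dz": 0,"roll": 30},
    {"hand": 0,"dx": 21,"dy": -0.5,"dz": 0,"roll": 37},
    {"hand": 0,"dx": 24.5,"dy": -0.6,"dz": 0,"roll": 44},
    {"hand": 0,"dx": 26.1,"dy": -0.65,"dz": 0,"roll": 49.2},
  ],
)

```text
clock: 15.05
ee_pos: [0.5262, 0.0116, 0.1874]
ee_rot: [-0.001, 0.856, 0.517, -0.001]
wrist_force: [1.0, 1.6, -0.5]
opening: 0.999
```

```bash
python3 - <<'E'
from h import *
for n in('scene','top'):
    im=ctrl.capture(n)
    print(n,[b for b in blobs(n,im,'blue',.040)])
    if n=='top': print([x for x in blobs(n,im,'yellow',.106)])
    else:cv2.imwrite('pics/s7.png',cv2.resize(im[80:300,160:380][...,::-1],None,fx=2.6,fy=2.6))
E
python3 g.py 529 7 92.5 -27.6
```

```text
scene [([77.0, 67.0], 151, (-50.5, -1042.1, 124.6, 66.1, np.float32(45.2))), ([206.0, 223.0], 608, (637.1, -229.7, 94.7, 59.0, np.float32(112.0)))]
top [([399.0, 170.0], 704, (630.4, -231.5, 96.4, 55.1, np.float32(111.7)))]
[([327.0, 211.0], 29, (518.1, -44.8, 28.8, 9.0, np.float32(169.6))), ([185.0, 267.0], 1008, (401.9, 281.5, 100.0, 54.0, np.float32(99.6)))]
t 15.15 at [527.1  10.7 187.5] jaw -27.5 j7 -0.31 open 0.998 tilt 0.12 F [-0.2 -0.3 -0.5]
  -> dx -0.23 dy 0.36 dz 9.50 roll 0.1
```

View pics/s7.png

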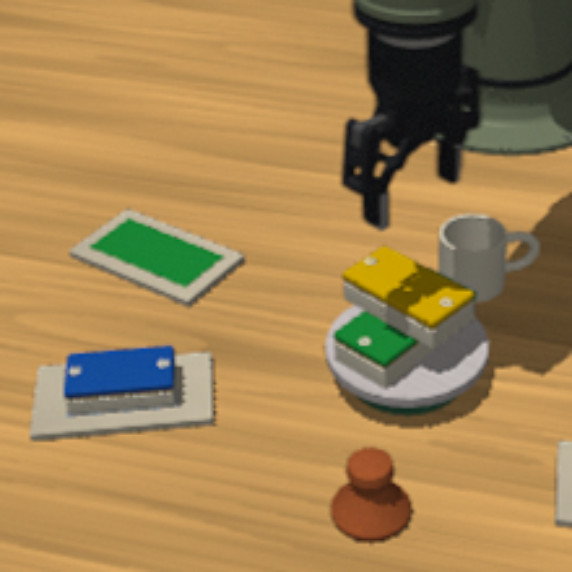

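Blue is squarely on its slab, and the stack still stands neatly. Now the yellow box.

move_arm(
  deltas=[
    {"hand": 0,"dx": 0,"dy": 0,"dz": 1.5,"roll": 0},
    {"hand": 0,"dx": 0,"dy": 0,"dz": 3.5,"roll": 0},
    {"hand": 0,"dx": 0,"dy": 0,"dz": 5.5,"roll": 0},
    {"hand": 0,"dx": 0,"dy": 0,"dz": 7.3,"roll": 0},
    {"hand": 0,"dx": 0,"dy": 0,"dz": 8.7,"roll": 0},
    {"hand": 0,"dx": 0,"dy": 0,"dz": 9.4,"roll": 0},
    {"hand": 0,"dx": 0,"dy": 0,"dz": 9.5,"roll": 0},
    {"hand": 0,"dx": 0,"dy": 0,"dz": 9.5,"roll": 0},
  ],
)

```text
clock: 15.82
ee_pos: [0.5284, 0.0067, 0.0931]
ee_rot: [0.0, 0.855, 0.519, -0.0]
wrist_force: [-1.1, 0.5, 0.4]
opening: 0.999
```

move_arm(
  deltas=[
    {"hand": 40,"dx": 0,"dy": 0,"dz": 0,"roll": 0},
    {"hand": 60,"dx": 0,"dy": 0,"dz": 0,"roll": 0},
    {"hand": 80,"dx": 0,"dy": 0,"dz": 0,"roll": 0},
    {"hand": 100,"dx": 0,"dy": 0,"dz": 0,"roll": 0},
    {"hand": 150,"dx": 0,"dy": 0,"dz": 0,"roll": 0},
    {"hand": 255,"dx": 0,"dy": 0,"dz": 0,"roll": 0},
    {"hand": 255,"dx": 0,"dy": 0,"dz": 0,"roll": 0},
    {"hand": 255,"dx": 0,"dy": 0,"dz": 0,"roll": 0},
  ],
)

```text
clock: 16.48
ee_pos: [0.529, 0.0074, 0.0943]
ee_rot: [0.0, 0.855, 0.519, 0.001]
wrist_force: [-2.3, -0.2, 13.5]
opening: 0.662
```

```bash
python3 g.py 409.3 305.4 173 9.6
```

```text
t 16.48 at [529.    7.4  94.3] jaw -27.5 j7 -0.22 open 0.662 tilt 0.10 F [-2.3 -0.2 13.5]
  -> dx 20.91 dy -24.37 dz -7.88 roll -37.1
```

move_arm(
  deltas=[
    {"hand": 255,"dx": 0,"dy": 0,"dz": -0.3,"roll": 0},
    {"hand": 255,"dx": 0,"dy": 0,"dz": -1,"roll": 0},
    {"hand": 255,"dx": 0,"dy": 0,"dz": -2,"roll": 0},
    {"hand": 255,"dx": 0,"dy": 0,"dz": -3.5,"roll": 0},
    {"hand": 255,"dx": 0,"dy": 0,"dz": -5.2,"roll": 0},
    {"hand": 255,"dx": 0,"dy": 0,"dz": -6.7,"roll": 0},
    {"hand": 255,"dx": 0,"dy": 0,"dz": -7.7,"roll": 0},
    {"hand": 255,"dx": 0,"dy": 0,"dz": -8,"roll": 0},
  ],
)

```text
clock: 17.15
ee_pos: [0.529, 0.0075, 0.1751]
ee_rot: [0.0, 0.855, 0.519, 0.001]
wrist_force: [-0.2, 0.5, -2.0]
opening: 0.666
```

move_arm(
  deltas=[
    {"hand": 255,"dx": 0.7,"dy": -0.8,"dz": 0,"roll": 0},
    {"hand": 255,"dx": 2,"dy": -2.3,"dz": 0,"roll": 0},
    {"hand": 255,"dx": 4,"dy": -4.7,"dz": 0,"roll": 0},
    {"hand": 255,"dx": 6.2,"dy": -7.2,"dz": 0,"roll": 0},
    {"hand": 255,"dx": 8.4,"dy": -9.8,"dz": 0,"roll": 0},
    {"hand": 255,"dx": 10.6,"dy": -12.4,"dz": 0,"roll": 0},
  ],
)

```text
clock: 17.65
ee_pos: [0.4659, 0.1603, 0.1726]
ee_rot: [-0.0, 0.855, 0.519, -0.001]
wrist_force: [0.8, 0.1, -2.6]
opening: 0.661
```

move_arm(
  deltas=[
    {"hand": 255,"dx": 2,"dy": -2.3,"dz": 0,"roll": -5},
    {"hand": 255,"dx": 4,"dy": -4.7,"dz": 0,"roll": -11},
    {"hand": 255,"dx": 6,"dy": -7,"dz": 0,"roll": -17.5},
    {"hand": 255,"dx": 7.7,"dy": -9,"dz": 0,"roll": -24},
    {"hand": 255,"dx": 9,"dy": -10.5,"dz": 0,"roll": -30},
    {"hand": 255,"dx": 9.9,"dy": -11.5,"dz": 0,"roll": -35},
    {"hand": 255,"dx": 10.3,"dy": -12,"dz": 0,"roll": -37},
    {"hand": 255,"dx": 10.3,"dy": -12,"dz": 0,"roll": -37},
  ],
)

```text
clock: 18.32
ee_pos: [0.4075, 0.3065, 0.1726]
ee_rot: [-0.0, 0.645, 0.764, -0.0]
wrist_force: [0.2, 0.3, -1.4]
opening: 0.669
```

move_arm(
  deltas=[
    {"hand": 255,"dx": 0,"dy": 0,"dz": 0,"roll": 0},
    {"hand": 255,"dx": 0,"dy": 0,"dz": 2,"roll": 0},
    {"hand": 255,"dx": 0,"dy": 0,"dz": 4.5,"roll": 0},
    {"hand": 255,"dx": 0,"dy": 0,"dz": 7,"roll": 0},
    {"hand": 255,"dx": 0,"dy": 0,"dz": 9.5,"roll": 0},
    {"hand": 255,"dx": 0,"dy": 0,"dz": 11.3,"roll": 0},
    {"hand": 255,"dx": 0,"dy": 0,"dz": 12,"roll": 0},
    {"hand": 255,"dx": 0,"dy": 0,"dz": 12,"roll": 0},
  ],
)

```text
clock: 18.98
ee_pos: [0.4085, 0.3039, 0.052]
ee_rot: [0.0, 0.647, 0.762, -0.001]
wrist_force: [-0.4, -0.2, -1.5]
opening: 0.664
```

move_arm(
  deltas=[
    {"hand": 255,"dx": 0,"dy": 0,"dz": 0,"roll": 0},
    {"hand": 255,"dx": 0,"dy": 0,"dz": 0,"roll": 0},
    {"hand": 255,"dx": 0,"dy": 0,"dz": 0,"roll": 0},
  ],
)

```text
clock: 19.23
ee_pos: [0.4092, 0.3058, 0.0543]
ee_rot: [0.0, 0.647, 0.763, 0.001]
wrist_force: [-1.1, -0.4, -2.3]
opening: 0.67
```

```bash
python3 g.py 409.3 305.4 30.3 9.6
```

```text
t 19.23 at [409.2 305.8  54.3] jaw 9.4 j7 -0.32 open 0.670 tilt 0.10 F [-1.1 -0.4 -2.3]
  -> dx -0.04 dy 0.00 dz 2.40 roll -0.2
```

move_arm(
  deltas=[
    {"hand": 255,"dx": 0,"dy": 0,"dz": 0.5,"roll": 0},
    {"hand": 255,"dx": 0,"dy": 0,"dz": 1,"roll": 0},
    {"hand": 255,"dx": 0,"dy": 0,"dz": 1.45,"roll": 0},
    {"hand": 255,"dx": 0,"dy": 0,"dz": 1.75,"roll": 0},
    {"hand": 255,"dx": 0,"dy": 0,"dz": 1.95,"roll": 0},
    {"hand": 255,"dx": 0,"dy": 0,"dz": 2.05,"roll": 0},
    {"hand": 255,"dx": 0,"dy": 0,"dz": 2.05,"roll": 0},
    {"hand": 255,"dx": 0,"dy": 0,"dz": 2.05,"roll": 0},
  ],
)

```text
clock: 19.9
ee_pos: [0.4087, 0.3054, 0.0327]
ee_rot: [0.0, 0.646, 0.763, -0.0]
wrist_force: [-0.1, -0.1, -1.7]
opening: 0.663
```

move_arm(
  deltas=[
    {"hand": 255,"dx": 0,"dy": 0,"dz": 0.08,"roll": 0},
    {"hand": 255,"dx": 0,"dy": 0,"dz": 0.15,"roll": 0},
    {"hand": 255,"dx": 0,"dy": 0,"dz": 0.15,"roll": 0},
  ],
)

```text
clock: 20.15
ee_pos: [0.4086, 0.3055, 0.0312]
ee_rot: [0.0, 0.646, 0.763, 0.0]
wrist_force: [-0.3, 1.0, -2.7]
opening: 0.668
```

move_arm(
  deltas=[
    {"hand": 255,"dx": 0,"dy": 0,"dz": 0.07,"roll": 0},
    {"hand": 255,"dx": 0,"dy": 0,"dz": 0.14,"roll": 0},
    {"hand": 255,"dx": 0,"dy": 0,"dz": 0.14,"roll": 0},
  ],
)

```text
clock: 20.4
ee_pos: [0.4087, 0.3055, 0.0303]
ee_rot: [-0.0, 0.646, 0.763, 0.0]
wrist_force: [-3.2, -2.3, 13.2]
opening: 0.663
```

move_arm(
  deltas=[
    {"hand": 160,"dx": 0,"dy": 0,"dz": -0.06,"roll": 0},
    {"hand": 80,"dx": 0,"dy": 0,"dz": -0.06,"roll": 0},
    {"hand": 0,"dx": 0,"dy": 0,"dz": -0.06,"roll": 0},
    {"hand": 0,"dx": 0,"dy": 0,"dz": -0.06,"roll": 0},
    {"hand": 0,"dx": 0,"dy": 0,"dz": -0.06,"roll": 0},
    {"hand": 0,"dx": 0,"dy": 0,"dz": -0.06,"roll": 0},
  ],
)

```text
clock: 20.9
ee_pos: [0.4086, 0.3055, 0.0304]
ee_rot: [0.0, 0.646, 0.763, -0.0]
wrist_force: [-0.0, 0.1, -0.4]
opening: 1.0
```

move_arm(
  deltas=[
    {"hand": 0,"dx": 0,"dy": 0,"dz": -1,"roll": 0},
    {"hand": 0,"dx": 0,"dy": 0,"dz": -3,"roll": 0},
    {"hand": 0,"dx": 0,"dy": 0,"dz": -6,"roll": 0},
    {"hand": 0,"dx": 0,"dy": 0,"dz": -9,"roll": 0},
    {"hand": 0,"dx": 0,"dy": 0,"dz": -11.5,"roll": 0},
    {"hand": 0,"dx": 0,"dy": 0,"dz": -13,"roll": 0},
    {"hand": 0,"dx": 0,"dy": 0,"dz": -13,"roll": 0},
    {"hand": 0,"dx": 0,"dy": 0,"dz": -13,"roll": 0},
  ],
)

```text
clock: 21.57
ee_pos: [0.4088, 0.3058, 0.1615]
ee_rot: [-0.0, 0.646, 0.763, 0.001]
wrist_force: [-0.6, 0.1, -1.0]
opening: 1.003
```

```bash
python3 - <<'E'
from h import *
for n in('scene','top'):
    im=ctrl.capture(n)
    print(n,blobs(n,im,'yellow',.042));print(blobs(n,im,'green',.074))
E
python3 g.py 530 6 165 64
```

```text
scene [([27.0, 148.0], 2737, (443.9, -850.7, 398.9, 161.2, np.float32(40.8))), ([446.0, 200.0], 686, (415.2, 304.5, 109.6, 69.0, np.float32(99.5)))]
[([220.0, 176.0], 577, (503.5, -246.4, 118.1, 55.8, np.float32(72.3))), ([315.0, 201.0], 885, (537.5, 8.0, 132.8, 64.3, np.float32(153.6))), ([2.0, 231.0], 41, (803.9, -621.7, 29.3, 15.1, np.float32(40.8)))]
top [([187.0, 266.0], 827, (410.2, 294.2, 90.4, 59.2, np.float32(99.4)))]
[([566.0, 100.0], 373, (786.3, -658.5, 69.3, 39.7, np.float32(179.6))), ([307.0, 184.0], 22, (592.5, -0.6, 33.0, 16.6, np.float32(106.9))), ([320.0, 190.0], 19, (578.6, -30.1, 23.6, 14.3, np.float32(88.0))), ([315.0, 216.0], 61, (518.6, -18.3, 126.7, 7.4, np.float32(153.2))), ([292.0, 222.0], 124, (507.9, 36.7, 47.6, 42.2, np.float32(178.0))), ([426.0, 253.0], 1138, (418.5, -272.9, 121.0, 58.1, np.float32(71.9)))]
t 21.67 at [408.3 305.3 160.1] jaw 9.5 j7 -0.38 open 0.997 tilt 0.04 F [-0.2  0.6  0.1]
  -> dx -31.53 dy 7.07 dz -0.48 roll -54.5
```

Yellow is placed (partly hidden by the hand in the top view). The green box is at about (531,7) with its length at 153.7°.

move_arm(
  deltas=[
    {"hand": 0,"dx": -1.5,"dy": 0.3,"dz": 0,"roll": 0},
    {"hand": 0,"dx": -4,"dy": 0.9,"dz": 0,"roll": 0},
    {"hand": 0,"dx": -7.5,"dy": 1.7,"dz": 0,"roll": 0},
    {"hand": 0,"dx": -11,"dy": 2.5,"dz": 0,"roll": 0},
    {"hand": 0,"dx": -14,"dy": 3.2,"dz": 0,"roll": 0},
  ],
)

```text
clock: 22.08
ee_pos: [0.4633, 0.1703, 0.1596]
ee_rot: [-0.0, 0.646, 0.763, -0.001]
wrist_force: [1.0, -0.1, -0.5]
opening: 1.003
```

move_arm(
  deltas=[
    {"hand": 0,"dx": -3,"dy": 0.7,"dz": 0,"roll": -7},
    {"hand": 0,"dx": -6,"dy": 1.4,"dz": 0,"roll": -14},
    {"hand": 0,"dx": -9,"dy": 2.1,"dz": 0,"roll": -21},
    {"hand": 0,"dx": -12,"dy": 2.8,"dz": 0,"roll": -28},
    {"hand": 0,"dx": -14.5,"dy": 3.4,"dz": 0,"roll": -35},
    {"hand": 0,"dx": -16.5,"dy": 3.8,"dz": 0,"roll": -42},
    {"hand": 0,"dx": -17.4,"dy": 4,"dz": 0,"roll": -49},
    {"hand": 0,"dx": -17.4,"dy": 4,"dz": 0,"roll": -54.3},
  ],
)

```text
clock: 22.75
ee_pos: [0.5314, 0.0047, 0.1594]
ee_rot: [-0.001, 0.225, 0.974, -0.001]
wrist_force: [-1.1, -0.9, 0.1]
opening: 0.996
```

move_arm(
  deltas=[
    {"hand": 0,"dx": 0,"dy": 0,"dz": 0,"roll": 0},
    {"hand": 0,"dx": 0,"dy": 0,"dz": 1,"roll": 0},
    {"hand": 0,"dx": 0,"dy": 0,"dz": 2,"roll": 0},
    {"hand": 0,"dx": 0,"dy": 0,"dz": 3,"roll": 0},
    {"hand": 0,"dx": 0,"dy": 0,"dz": 3.8,"roll": 0},
    {"hand": 0,"dx": 0,"dy": 0,"dz": 4,"roll": 0},
    {"hand": 0,"dx": 0,"dy": 0,"dz": 4,"roll": 0},
    {"hand": 0,"dx": 0,"dy": 0,"dz": 4,"roll": 0},
  ],
)

```text
clock: 23.42
ee_pos: [0.5313, 0.0077, 0.1203]
ee_rot: [-0.0, 0.227, 0.974, -0.0]
wrist_force: [-0.7, -0.5, -0.2]
opening: 1.0
```

```bash
python3 - <<'E'
from h import *
a=ctrl.capture('scene');b=ctrl.capture('top')
cv2.imwrite('pics/s8.png',np.hstack([cv2.resize(a[90:270,240:400],None,fx=2.4,fy=2.4),cv2.resize(b[120:300,230:390],None,fx=2.4,fy=2.4)])[...,::-1])
n,im='top',b;print(blobs(n,im,'yellow',.042))
E
python3 g.py 531 7 60 63.7
```

```text
[([183.0, 267.0], 1041, (408.7, 303.2, 108.7, 59.8, np.float32(99.7)))]
t 23.52 at [531.6   7.6 120.8] jaw 63.8 j7 1.03 open 1.004 tilt 0.04 F [ 0.3 -0.5  0.8]
  -> dx 0.03 dy -0.08 dz 6.08 roll 0.1
```

View pics/s8.png

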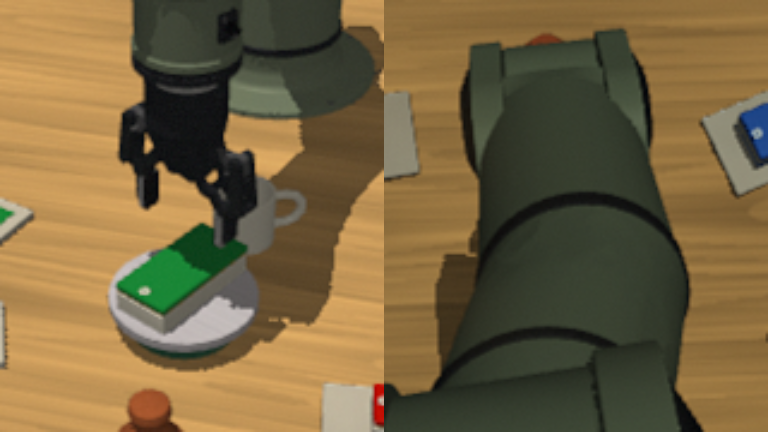

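move_arm(
  deltas=[
    {"hand": 0,"dx": 0,"dy": 0,"dz": 0.7,"roll": 0},
    {"hand": 0,"dx": 0,"dy": 0,"dz": 1.6,"roll": 0},
    {"hand": 0,"dx": 0,"dy": 0,"dz": 2.6,"roll": 0},
    {"hand": 0,"dx": 0,"dy": 0,"dz": 3.8,"roll": 0},
    {"hand": 0,"dx": 0,"dy": 0,"dz": 5,"roll": 0},
    {"hand": 0,"dx": 0,"dy": 0,"dz": 5.8,"roll": 0},
    {"hand": 0,"dx": 0,"dy": 0,"dz": 6.1,"roll": 0},
    {"hand": 0,"dx": 0,"dy": 0,"dz": 6.1,"roll": 0},
  ],
)

```text
clock: 24.18
ee_pos: [0.5308, 0.0075, 0.0584]
ee_rot: [-0.001, 0.227, 0.974, -0.0]
wrist_force: [-0.5, 0.6, -0.1]
opening: 1.002
```

move_arm(
  deltas=[
    {"hand": 30,"dx": 0,"dy": 0,"dz": 0,"roll": 0},
    {"hand": 50,"dx": 0,"dy": 0,"dz": 0,"roll": 0},
    {"hand": 65,"dx": 0,"dy": 0,"dz": 0,"roll": 0},
    {"hand": 80,"dx": 0,"dy": 0,"dz": 0,"roll": 0},
    {"hand": 120,"dx": 0,"dy": 0,"dz": 0,"roll": 0},
    {"hand": 255,"dx": 0,"dy": 0,"dz": 0,"roll": 0},
    {"hand": 255,"dx": 0,"dy": 0,"dz": 0,"roll": 0},
    {"hand": 255,"dx": 0,"dy": 0,"dz": 0,"roll": 0},
  ],
)

```text
clock: 24.85
ee_pos: [0.5315, 0.0074, 0.0603]
ee_rot: [0.0, 0.227, 0.974, 0.0]
wrist_force: [-3.0, -1.1, 11.6]
opening: 0.711
```

```bash
python3 g.py 424.3 -288 150 -17.4
```

```text
t 24.85 at [531.5   7.4  60.3] jaw 63.8 j7 1.04 open 0.711 tilt 0.05 F [-3.  -1.1 11.6]
  -> dx -3.45 dy -31.23 dz -8.98 roll 81.2
```

move_arm(
  deltas=[
    {"hand": 255,"dx": 0,"dy": 0,"dz": -0.3,"roll": 0},
    {"hand": 255,"dx": 0,"dy": 0,"dz": -1,"roll": 0},
    {"hand": 255,"dx": 0,"dy": 0,"dz": -2,"roll": 0},
    {"hand": 255,"dx": 0,"dy": 0,"dz": -3.5,"roll": 0},
    {"hand": 255,"dx": 0,"dy": 0,"dz": -5.5,"roll": 0},
    {"hand": 255,"dx": 0,"dy": 0,"dz": -7.5,"roll": 0},
    {"hand": 255,"dx": 0,"dy": 0,"dz": -8.7,"roll": 0},
    {"hand": 255,"dx": 0,"dy": 0,"dz": -9,"roll": 0},
  ],
)

```text
clock: 25.52
ee_pos: [0.5323, 0.0077, 0.1522]
ee_rot: [0.002, 0.227, 0.974, 0.001]
wrist_force: [1.0, 0.3, -2.8]
opening: 0.712
```

move_arm(
  deltas=[
    {"hand": 255,"dx": -0.1,"dy": -1,"dz": 0,"roll": 0},
    {"hand": 255,"dx": -0.4,"dy": -3.2,"dz": 0,"roll": 0},
    {"hand": 255,"dx": -0.7,"dy": -6.2,"dz": 0,"roll": 0},
    {"hand": 255,"dx": -1,"dy": -9.4,"dz": 0,"roll": 0},
    {"hand": 255,"dx": -1.4,"dy": -12.6,"dz": 0,"roll": 0},
    {"hand": 255,"dx": -1.7,"dy": -15.6,"dz": 0,"roll": 0},
  ],
)

```text
clock: 26.02
ee_pos: [0.476, -0.1418, 0.1487]
ee_rot: [-0.001, 0.227, 0.974, -0.0]
wrist_force: [-0.4, -0.8, -3.0]
opening: 0.71
```

move_arm(
  deltas=[
    {"hand": 255,"dx": -0.3,"dy": -3,"dz": 0,"roll": 5},
    {"hand": 255,"dx": -0.7,"dy": -6,"dz": 0,"roll": 11},
    {"hand": 255,"dx": -1,"dy": -9,"dz": 0,"roll": 17.5},
    {"hand": 255,"dx": -1.3,"dy": -11.5,"dz": 0,"roll": 24},
    {"hand": 255,"dx": -1.5,"dy": -13.5,"dz": 0,"roll": 31},
    {"hand": 255,"dx": -1.7,"dy": -15,"dz": 0,"roll": 38},
    {"hand": 255,"dx": -1.75,"dy": -15.6,"dz": 0,"roll": 45},
    {"hand": 255,"dx": -1.75,"dy": -15.6,"dz": 0,"roll": 52},
  ],
)

```text
clock: 26.68
ee_pos: [0.4225, -0.2895, 0.1488]
ee_rot: [-0.0, 0.634, 0.773, -0.001]
wrist_force: [-0.3, -0.9, -3.0]
opening: 0.708
```

move_arm(
  deltas=[
    {"hand": 255,"dx": 0,"dy": 0,"dz": 0,"roll": 7},
    {"hand": 255,"dx": 0,"dy": 0,"dz": 0,"roll": 14},
    {"hand": 255,"dx": 0,"dy": 0,"dz": 0,"roll": 20},
    {"hand": 255,"dx": 0,"dy": 0,"dz": 0,"roll": 25},
    {"hand": 255,"dx": 0,"dy": 0,"dz": 0,"roll": 28},
    {"hand": 255,"dx": 0,"dy": 0,"dz": 0,"roll": 29.2},
    {"hand": 255,"dx": 0,"dy": 0,"dz": 0,"roll": 29.2},
    {"hand": 255,"dx": 0,"dy": 0,"dz": 0,"roll": 29.2},
  ],
)

```text
clock: 27.35
ee_pos: [0.424, -0.2876, 0.1491]
ee_rot: [-0.0, 0.806, 0.592, -0.0]
wrist_force: [0.0, 0.1, -2.9]
opening: 0.709
```

```bash
python3 g.py 424.3 -288 30.3 -17.4
```

```text
t 27.35 at [ 424.  -287.6  149.1] jaw -17.3 j7 0.52 open 0.709 tilt 0.04 F [ 0.   0.1 -2.9]
  -> dx -0.03 dy 0.05 dz 11.88 roll 0.1
```

move_arm(
  deltas=[
    {"hand": 255,"dx": 0,"dy": 0,"dz": 1,"roll": 0},
    {"hand": 255,"dx": 0,"dy": 0,"dz": 3,"roll": 0},
    {"hand": 255,"dx": 0,"dy": 0,"dz": 5.5,"roll": 0},
    {"hand": 255,"dx": 0,"dy": 0,"dz": 8,"roll": 0},
    {"hand": 255,"dx": 0,"dy": 0,"dz": 9.5,"roll": 0},
    {"hand": 255,"dx": 0,"dy": 0,"dz": 10.2,"roll": 0},
    {"hand": 255,"dx": 0,"dy": 0,"dz": 10.5,"roll": 0},
    {"hand": 255,"dx": 0,"dy": 0,"dz": 10.5,"roll": 0},
  ],
)

```text
clock: 28.02
ee_pos: [0.4241, -0.2877, 0.0441]
ee_rot: [-0.0, 0.806, 0.592, -0.0]
wrist_force: [-0.3, 0.1, -2.5]
opening: 0.712
```

move_arm(
  deltas=[
    {"hand": 255,"dx": 0,"dy": 0,"dz": 0.3,"roll": 0},
    {"hand": 255,"dx": 0,"dy": 0,"dz": 0.6,"roll": 0},
    {"hand": 255,"dx": 0,"dy": 0,"dz": 0.9,"roll": 0},
    {"hand": 255,"dx": 0,"dy": 0,"dz": 1.1,"roll": 0},
    {"hand": 255,"dx": 0,"dy": 0,"dz": 1.15,"roll": 0},
    {"hand": 255,"dx": 0,"dy": 0,"dz": 1.15,"roll": 0},
    {"hand": 255,"dx": 0,"dy": 0,"dz": 1.15,"roll": 0},
  ],
)

```text
clock: 28.6
ee_pos: [0.4245, -0.2876, 0.033]
ee_rot: [0.0, 0.806, 0.592, 0.0]
wrist_force: [0.2, -0.8, -3.2]
opening: 0.718
```

move_arm(
  deltas=[
    {"hand": 255,"dx": 0,"dy": 0,"dz": 0.06,"roll": 0},
    {"hand": 255,"dx": 0,"dy": 0,"dz": 0.12,"roll": 0},
    {"hand": 255,"dx": 0,"dy": 0,"dz": 0.12,"roll": 0},
  ],
)

```text
clock: 28.85
ee_pos: [0.4244, -0.2875, 0.0317]
ee_rot: [0.0, 0.806, 0.592, 0.0]
wrist_force: [-0.5, 0.3, -2.7]
opening: 0.708
```

move_arm(
  deltas=[
    {"hand": 255,"dx": 0,"dy": 0,"dz": 0.07,"roll": 0},
    {"hand": 255,"dx": 0,"dy": 0,"dz": 0.14,"roll": 0},
    {"hand": 255,"dx": 0,"dy": 0,"dz": 0.14,"roll": 0},
  ],
)

```text
clock: 29.1
ee_pos: [0.4244, -0.2876, 0.0303]
ee_rot: [0.0, 0.806, 0.592, 0.0]
wrist_force: [0.3, 0.8, -2.1]
opening: 0.708
```

move_arm(
  deltas=[
    {"hand": 255,"dx": 0,"dy": 0,"dz": 0.04,"roll": 0},
    {"hand": 255,"dx": 0,"dy": 0,"dz": 0.06,"roll": 0},
    {"hand": 255,"dx": 0,"dy": 0,"dz": 0.06,"roll": 0},
  ],
)

```text
clock: 29.35
ee_pos: [0.4244, -0.2875, 0.0303]
ee_rot: [0.0, 0.806, 0.592, 0.0]
wrist_force: [-2.7, 2.9, 15.9]
opening: 0.713
```

move_arm(
  deltas=[
    {"hand": 160,"dx": 0,"dy": 0,"dz": -0.08,"roll": 0},
    {"hand": 80,"dx": 0,"dy": 0,"dz": -0.08,"roll": 0},
    {"hand": 0,"dx": 0,"dy": 0,"dz": -0.08,"roll": 0},
    {"hand": 0,"dx": 0,"dy": 0,"dz": -0.08,"roll": 0},
    {"hand": 0,"dx": 0,"dy": 0,"dz": -0.08,"roll": 0},
    {"hand": 0,"dx": 0,"dy": 0,"dz": -0.08,"roll": 0},
  ],
)

```text
clock: 29.85
ee_pos: [0.4244, -0.2875, 0.0305]
ee_rot: [-0.0, 0.806, 0.592, -0.0]
wrist_force: [-0.0, 1.0, 1.2]
opening: 0.999
```

move_arm(
  deltas=[
    {"hand": 0,"dx": 0,"dy": 0,"dz": -1,"roll": 0},
    {"hand": 0,"dx": 0,"dy": 0,"dz": -3,"roll": 0},
    {"hand": 0,"dx": 0,"dy": 0,"dz": -6,"roll": 0},
    {"hand": 0,"dx": 0,"dy": 0,"dz": -9,"roll": 0},
    {"hand": 0,"dx": 0,"dy": 0,"dz": -12,"roll": 0},
    {"hand": 0,"dx": 0,"dy": 0,"dz": -14,"roll": 0},
    {"hand": 0,"dx": 0,"dy": 0,"dz": -15,"roll": 0},
    {"hand": 0,"dx": 0,"dy": 0,"dz": -15,"roll": 0},
  ],
)

```text
clock: 30.52
ee_pos: [0.4251, -0.2879, 0.1828]
ee_rot: [0.001, 0.806, 0.592, 0.001]
wrist_force: [0.1, -0.3, 0.1]
opening: 1.002
```

move_arm(
  deltas=[
    {"hand": 0,"dx": -2,"dy": 0,"dz": 0,"roll": 0},
    {"hand": 0,"dx": -5,"dy": 0,"dz": 0,"roll": 0},
    {"hand": 0,"dx": -8,"dy": 0,"dz": 0,"roll": 0},
    {"hand": 0,"dx": -11,"dy": 0,"dz": 0,"roll": 0},
    {"hand": 0,"dx": -14,"dy": 0,"dz": 0,"roll": 0},
    {"hand": 0,"dx": -16,"dy": 0,"dz": 0,"roll": 0},
    {"hand": 0,"dx": -16,"dy": 0,"dz": 0,"roll": 0},
    {"hand": 0,"dx": -16,"dy": 0,"dz": 0,"roll": 0},
  ],
)

```text
clock: 31.18
ee_pos: [0.3754, -0.4407, 0.1794]
ee_rot: [-0.001, 0.807, 0.591, -0.0]
wrist_force: [0.0, 1.2, 0.2]
opening: 1.007
```

Run:
```python
from h import *
S={'red':(630.8,243.8,97.4),'yellow':(409.6,305.4,99.6),'green':(424.4,-288.1,72.8),'blue':(630.8,-232.9,111.6)}
for n in('scene','top'):
    im=ctrl.capture(n);cv2.imwrite(f'pics/{n}9.png',im[...,::-1])
    for c in S:
        for b in blobs(n,im,c,.01+H[c],100):
            r=b[2]
            if np.hypot(r[0]-S[c][0],r[1]-S[c][1])<60: print(n,c,[round(float(v),1) for v in r],'slab',S[c])
```

```text
scene red [636.0, 242.9, 68.4, 53.3, 96.9] slab (630.8, 243.8, 97.4)
scene yellow [416.2, 304.2, 108.6, 67.1, 99.3] slab (409.6, 305.4, 99.6)
scene green [431.4, -284.0, 134.1, 67.3, 72.6] slab (424.4, -288.1, 72.8)
scene blue [637.1, -229.7, 94.7, 59.0, 112.0] slab (630.8, -232.9, 111.6)
top red [630.0, 241.7, 70.7, 48.8, 97.3] slab (630.8, 243.8, 97.4)
top yellow [408.8, 303.2, 108.8, 59.7, 99.7] slab (409.6, 305.4, 99.6)
top green [424.8, -285.8, 129.6, 62.1, 72.6] slab (424.4, -288.1, 72.8)
top blue [630.6, -231.6, 96.2, 54.9, 111.7] slab (630.8, -232.9, 111.6)
```

View pics/top9.png

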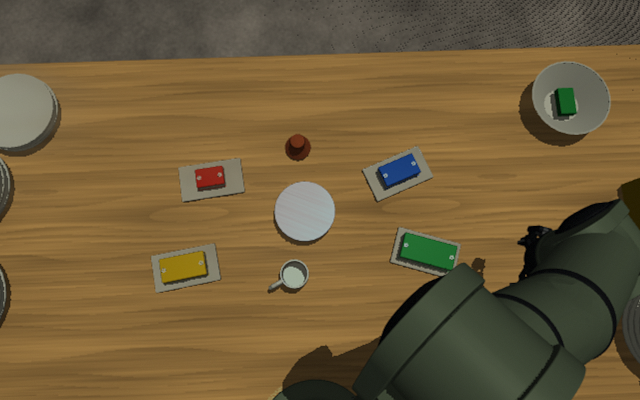

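View pics/scene9.png

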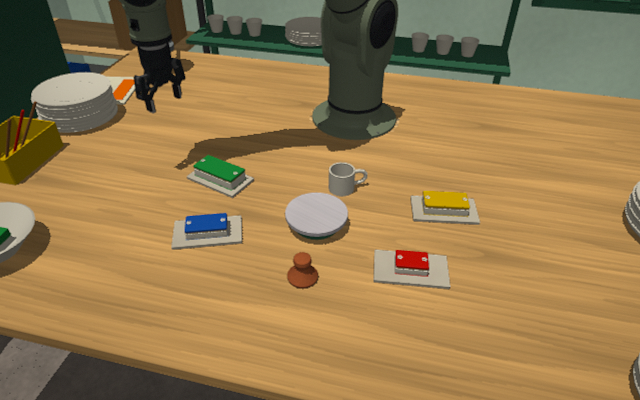

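All four boxes lie flat on their slabs. The cup (292,275) and stamp (297,147) are where they started, and the hand is clear of everything.

```bash
python3 -c "
from bench import ctrl
print(ctrl.close_job())"
```

```text
the job is handed in; nothing more can be done
None
```

I unstacked the four boxes from the top down (red, blue, yellow, green). Each was gripped across its width and lowered in small steps until the wrist force showed contact with its slab. I handed the job in at about 31 s of robot time, well inside the 131 s limit.

- **Position and angle:** in the last top-camera check, every box is within about 2.5 mm of its slab's centre and 0.3° of its slab's length. The limits are 15 mm and 14°.
- **Disagreement between cameras:** the scene camera put the boxes 5–8 mm off. I put this down to it seeing the coloured rim on the side of each lid. Those readings are within 15 mm too.
- **Cup and stamp:** they look unmoved, judged by eye at the same places in the top view as at the start.
- **Hand:** it was empty and clear of everything at hand-in.
- **Problems:** two move calls were refused because their rows lacked some fields; I sent them again complete and nothing had moved. While the jaws closed on each box, the wrist read about 10–14 N upward, and setting down reached about 22 N at most. I saw no slips or shifts from either.

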